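# Set a turning blank against the fence and flip stop of a sawing board

### The job

Get the long square wooden blank on the sawing board ready for sawing to length: swing the raised flip stop fully down in front of the fence, and push the blank along the board until its long side lies flat against the fence and its end butts against the stop. Do it by pushing gently with the fingertips: do not grip, lift or tip the blank, do not shift the stop along the fence, and leave the other things where they are.

Things in the scene. Friction and masses are not known exactly. Their poses are not given: they have to be found in the camera images.
- board: The sawing board, fixed on the bench: plywood base 280 (x) x 560 (y) x 12 mm. Origin: centre of its underside, at bench level; x points across it to the fence (roughly away from the robot), y along the fence to the robot's left, z up. The 36 mm thick wooden fence runs along its far edge, front face at x = +100, top 62 over the bench. Black knobs, 26 wide, top at 28, at x = -115, y = +-255.
- fence_face (a point): Point on the front face of the fence, half way along it, 34.5 mm above the bench; axes as the board's. A 2 mm saw kerf crosses fence and base 70 mm to the right (-y) of it.
- stop_pivot (a point): Pivot of the flip stop, in the plane of its stop face: 18 mm behind the fence's front face, 84 over the bench. The stop is clamped on the fence, 60 to 140 mm left of its middle (varies), and will not slide under less than 90 N. Its aluminium carriage, 20 to 60 mm to the left (+y) of this point, is 34 deep, 32 high over the fence's top; its black knob ends 50 over the top.
- stop_face (a point): Middle of the right-hand (-y) side of the blade of the flip stop's grey arm: the side that the blank's end must meet. Turns with the arm. Arm down: 26 mm in front of the fence's front face, 50 mm over the bench. The arm is an L-shaped plate, from this plane 18 mm to the left (+y).
- stop_arm (a joint): Arm angle about the pivot, axis along the board's y: 0 = fully down (rigid end stop), 1.57 = raised, blade level and pointing to the robot over the base. When down, from the pivot: leg 64 mm forwards (-x), 10 above to 10 below it; blade 24 to 64 in front of it, hanging to 64 below. Stiff: stays where left; 2 to 5 N downwards near its front end swings it, at last on top of the leg.
- blank: The loose square turning blank, plain mid-brown wood, 45 x 220 x 45 mm, about 0.3 kg, lying on the base to the right of the stop, askew and away from the fence. Origin at the centre of its underside; y along its length, pointing to its left end (the one nearer the stop), x across it to its fence side, z up.
- blank_center (a point): Centre of the blank.
- blank_far_left (a point): Left end of the blank's fence-side long face, at half height.
- blank_far_right (a point): Right end of the blank's fence-side long face, at half height.
- blank_end (a point): Middle of the blank's left end face, which must meet the stop.
- offcut: Loose short wooden offcut, 45 x 60 x 45 mm, on the left part of the base, in front of the fence; origin under its centre. Leave it alone.
- saw: Back saw lying flat on the bench to the right of the board, about 340 x 115 mm, 18 mm high, long side along its x. Leave it alone.
- mallet: Turned wooden mallet standing on its head left of the board, 84 mm across, 205 mm tall; origin under its centre. Leave it alone.
- glue: Glue bottle left of the board, 60 mm across, about 170 mm tall; origin under its centre. Leave it alone.

How it is judged:
By the outcome, as a careful person would: the job done as asked, in the order asked, and still so for the second after the job is handed in, with the robot touching nothing.
It also fails if it takes over 72 s, if anything falls off the work surface, if the arm or the gripper's body presses on something with over 40 N, if the wrist force passes 120 N, or if a joint passes its speed limit or range.

### The arm

A 6-joint arm with a two-finger parallel gripper is mounted at the origin on the work surface. World frame = base frame: x ahead of the robot, y to its left, z up, the work surface at z = 0. Lengths are in m, angles in rad, forces in N, time in s.
With the tool pointing down it reaches from about 0.35 to 0.85 m from the base axis. Payload 8.1 kg.
Tool frame: the origin (TCP) lies on the centre line of the jaws, within the pads' length; the fingertips stand robot.tips_ahead ahead of it and the grasp point (between the pads) lies 6 mm ahead of it (robot.tips_ahead is the distance from the TCP to the fingertips, in m); z points along the fingers, y is the line along which they close (so a half turn about z gives the same grasp; the last joint's range is limited). The gripper opens to 93 mm and grips with 3 to 60 N. Pads are 15 mm wide; open, the fingers measure 128 mm over their backs; the gripper's body (75 mm by 188 mm) begins 65 mm behind the grasp point.
Start: joints at [1.052, 0.13, 1.488, -0, 1.523, -0.085], TCP at [0.252, 0.544, 0.244] pointing down, gripper open.
Joint ranges: [-2.96, 2.96], [-0.89, 2.26], [0.02, 2.5], [-1.34, 4.48], [0, 2.73], [-2.66, 2.66]. Speed limits (rad/s): [2.39, 2.39, 2.79, 3.14, 3.14, 3.14].

### API

Orientations are given as a rotation vector (axis times angle).
In Python, from plant import robot gives the robot as it stands.
- The arm moves only by the tool apply_moves, never from a script. Its arguments are lists of equal length, an entry for each row: "delta_pos": the shift along the tool's x, y, z in cm, a list of three; "twist": the turn about the tool's z in rad. A call has 1 to 8 rows; each row shifts and turns the commanded pose from where the row before left it, along the tool's axes as they then stand; what a row does not reach is not made up. A row lasts 1/8 s, in which the tool goes at most 62.5 mm and 10.7 degrees, less where a joint would pass 70% of its speed; a pose out of reach is approached as far as the arm can. A call with a gripper value outside its range is refused whole. "gripper" is the finger opening in cm, from 0 to 9.3, set as the call begins (left out, the last holds). The fingers move at their own pace and stop on an object; "squeeze" is the grip in N (left out, the last holds). Time passes only in rows, so rows that do not move let the fingers close. It gives the time, the measured TCP pose, the force, the opening and the grip force at its end, in the units of the state.
- robot.read_state(): the state, without advancing time (a new reading comes with each control period).
- robot.read_camera(name): name is "scene" or "top" or "wrist"; returns a dict with "frame" (400x640x3 uint8, red, green, blue), "vertical_fov" (degrees; the focal length in pixels is half the picture's height over the tangent of half this angle, whatever the lens; pixels are square), "cx", "cy" (the principal point, pixels), "R" (3x3) and "t" (3): a world point X has camera coordinates R X + t. Camera axes: x right, y down, z forward; pixel columns grow to the right and rows downward; lengths in m; the calibration is good to about 2 mm. A picture is of the moment at which its call begins. There is no depth.
- robot.close_job(): hands the job in; it is judged then, once.
The state is a dict: "t": time; "q": joint angles; "dq": joint speeds; "joint_torque": joint torques, N m; "tool_pos": TCP position; "orientation": TCP orientation; "force": force on the tool from outside, world axes, zero at the start; "wrist_torque": the same for the moment, N m; "opening": finger opening in m; "gripper_force": force on a finger pad.
Only numpy, scipy, OpenCV 4.12 (cv2) and the standard library are available. Lean on these libraries where they do the work, as an engineer would, in place of code of your own. Each camera call takes 0.05 s, during which the arm holds its last target. There are 200 camera calls.

## Working session

There is one attempt and no reset: what is moved stays moved. The work goes in short steps, Python scripts to look and compute and a tool call to move; the robot and the scene stay as the last step left them, time stands still between calls to the robot, and variables do not carry over. Pictures are saved under pics/ and viewed, at most 10 in all, crops included, and the job is handed in when it is done.

Besides the shell and the picture viewer there is one more tool, called after "Emit:" in YAML: its name, and indented under it one key for each argument. apply_moves: Moves the arm, as the interface text tells. Its arguments: {"type":"object","properties":{"delta_pos":{"type":"array"},"twist":{"type":"array"},"gripper":{"type":"number"},"squeeze":{"type":"number"}},"required":["delta_pos","twist"]}

```bash
mkdir -p pics; cat > h.py <<'E'
import numpy as np,cv2
from plant import robot
def cam(n):
    c=robot.read_camera(n);f=c["frame"]
    c["R"]=np.array(c["R"]);c["t"]=np.array(c["t"]);c["f"]=f.shape[0]/2/np.tan(np.radians(c["vertical_fov"])/2);return c
def ray(c,u,v):
    d=c["R"].T@np.array([(u-c["cx"])/c["f"],(v-c["cy"])/c["f"],1]);return -c["R"].T@c["t"],d
def onz(c,u,v,z):
    o,d=ray(c,u,v);return o+d*(z-o[2])/d[2]
def proj(c,X):
    p=c["R"]@np.array(X)+c["t"];return c["f"]*p[:2]/p[2]+[c["cx"],c["cy"]]
def save(c,name,k=1):
    cv2.imwrite("pics/"+name,cv2.resize(c["frame"],None,fx=k,fy=k)[:,:,::-1])
E
python3 - <<'E'
from h import *
print(robot.tips_ahead,robot.read_state())
for n in("scene","top"):
    c=cam(n);save(c,n+"0.png",1.25);print(n,c["f"],c["cx"],c["cy"],-c["R"].T@c["t"],c["R"].round(3).tolist())
E
```

```text
0.025 {'t': 0.0, 'q': array([ 1.05158102e+00,  1.31188822e-01,  1.48928802e+00,  2.91330617e-05,
        1.52299095e+00, -8.54170580e-02]), 'dq': array([4.49453587e-04, 5.17069781e-04, 6.69891951e-06, 1.01304865e-03,
       1.07196246e-03, 9.03895353e-05]), 'joint_torque': array([ 1.60411523e-04, -5.59850192e+01, -4.91762495e+01,  7.69660366e-02,
        3.51261639e-02, -1.79654035e-04]), 'tool_pos': array([0.25190868, 0.54397446, 0.24256609]), 'orientation': array([-6.75954203e-01, -3.06740941e+00,  2.79774263e-03]), 'force': array([-0.22683861,  0.27720101, -0.0749774 ]), 'wrist_torque': array([-0.0177884 ,  0.01617121, -0.03378729]), 'gripper_force': 0.0, 'opening': 0.0927829220459271}
scene 361.3442725197011 323.0145437235912 200.8732640242843 [ 0.92017526 -0.91365011  0.96651641] [[0.886, 0.464, 0.006], [0.309, -0.581, -0.753], [-0.346, 0.668, -0.658]]
top 375.6543813444783 324.96135103110674 202.01415887454613 [ 0.38593855 -0.00987291  1.21500238] [[-0.026, -0.999, -0.019], [-0.998, 0.027, -0.048], [0.048, 0.018, -0.999]]
```

View pics/top0.png

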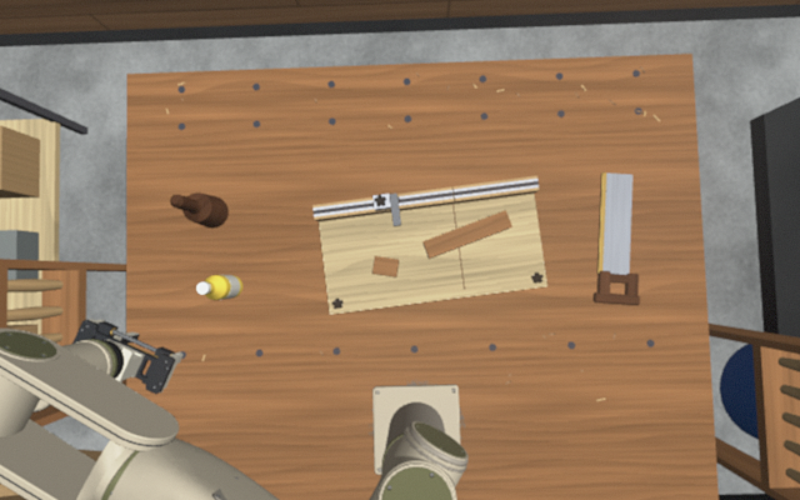

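View pics/scene0.png

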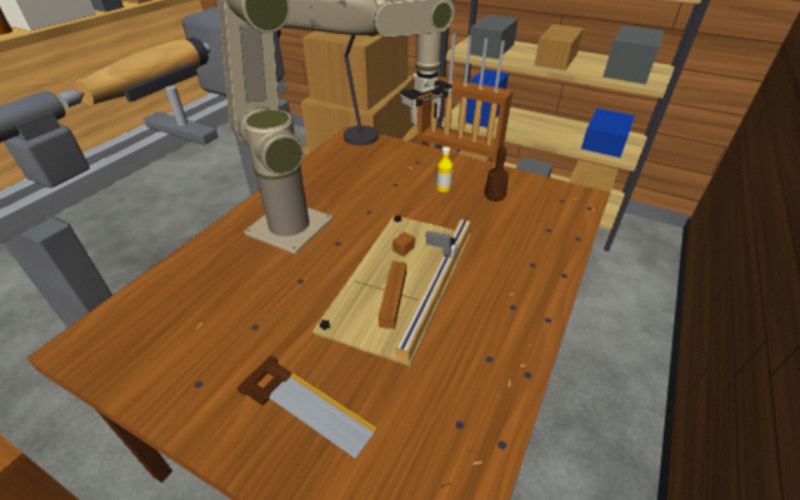

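The top view shows the board, with corners near (313,207), (538,178), (547,287) and (330,313) at 1.25x scale. The blank runs from (424,245) to (511,220), the raised arm is at (395,210), the carriage at (381,201) and the offcut at (385,266). Next I'll enlarge this area and segment it.

```bash
python3 - <<'E'
from h import *
c=cam("top");np.save("pics/top.npy",c["frame"])
f=c["frame"];crop=f[130:260,245:445]
cv2.imwrite("pics/crop1.png",cv2.resize(crop,None,fx=4,fy=4,interpolation=cv2.INTER_CUBIC)[:,:,::-1])
h=cv2.cvtColor(f,cv2.COLOR_RGB2HSV)
for n,p in dict(ply=(300,215),blank=(375,187),blank2=(395,180),off=(308,213),bench=(220,220),arm=(317,170),fence=(330,160),fence2=(400,151)).items(): print(n,f[p[1],p[0]],h[p[1],p[0]])
E
```

```text
ply [170 125  86] [ 14 126 170]
blank [166 126  86] [ 15 123 166]
blank2 [166 123  86] [ 14 123 166]
off [171 125  87] [ 14 125 171]
bench [161 117  79] [ 14 130 161]
arm [140 143 149] [110  15 149]
fence [132 134 140] [113  15 140]
fence2 [151 151 153] [120   3 153]
```

View pics/crop1.png

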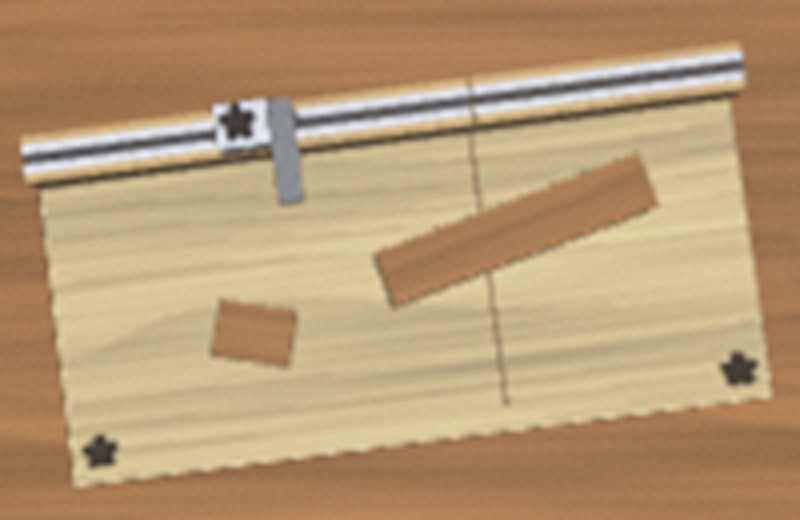

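The crop is sharp. Blank corners are at crop (375,255), (640,153), (658,205) and (393,306). The raised arm covers (270–302, 98–204), and the knobs are at (100,452) and (739,369). I'll refine these and cast rays onto the right planes.

```bash
python3 - <<'E'
from h import *
import json
c=cam("top");f=c["frame"];h=cv2.cvtColor(f,cv2.COLOR_RGB2HSV)
roi=np.zeros(f.shape[:2],np.uint8);roi[158:255,255:438]=1
brown=((h[...,2]>90)&(f[...,2]<110)&(h[...,1]>105)).astype(np.uint8)*roi
n,l,s,ce=cv2.connectedComponentsWithStats(brown)
print([(i,s[i].tolist()) for i in range(1,n) if s[i,4]>120])
big=[i for i in range(1,n) if 350<s[i,4]<1800]
def rect(i,z):
    k,_=cv2.findContours((l==i).astype(np.uint8),cv2.RETR_EXTERNAL,cv2.CHAIN_APPROX_NONE)
    q=cv2.boxPoints(cv2.minAreaRect(k[0]));return np.array([onz(c,u,v,z)[:2] for u,v in q]),q
for i in big:
    w,q=rect(i,.057);print("rect",i,w.round(4).tolist(),"ctr",w.mean(0).round(4),[round(float(np.linalg.norm(w[k]-w[k-1])),4) for k in range(4)],((q-[245,130])*4).round().tolist())
dark=((h[...,2]<70)).astype(np.uint8)
def dk(u,v):
    m=np.zeros_like(dark);m[v-5:v+6,u-5:u+6]=dark[v-5:v+6,u-5:u+6];y,x=np.nonzero(m);return x.mean(),y.mean(),len(x)
a=dk(270,243);b=dk(430,222);print(a,b)
L=onz(c,*a[:2],.026)[:2];R=onz(c,*b[:2],.026)[:2]
ey=(L-R)/np.linalg.norm(L-R);ex=np.array([ey[1],-ey[0]])
print("knobs",L,R,np.linalg.norm(L-R),"yaw",np.arctan2(ey[1],ey[0])-np.pi/2)
B=(L+R)/2+.115*ex
P=lambda u,v,z:(lambda d:[round(float(d@ex)*1e3,1),round(float(d@ey)*1e3,1)])(onz(c,u/4+245,v/4+130,z)[:2]-B)
print("board",B,ex,ey)
print("fence L/R front top",P(30,185,.062),P(745,95,.062),"base corners",P(75,487,.012),P(770,398,.012))
print("kerf",P(471,128,.062),"arm blade front corners z148",P(281,204,.148),P(302,201,.148),"arm rear right",P(291,98,.148),"rear left",P(270,100,.148),"carriage L",P(212,105,.094),P(268,100,.094),"knob",P(237,123,.112))
E
```

```text
[(2, [428, 158, 10, 64, 330]), (3, [339, 169, 70, 37, 987]), (4, [255, 185, 183, 70, 2789]), (5, [298, 205, 21, 16, 258])]
rect 3 [[0.469, -0.0311], [0.5404, -0.2365], [0.4993, -0.2503], [0.4279, -0.0452]] ctr [ 0.4841 -0.1408] [0.0434, 0.2175, 0.0434, 0.2171] [[373.0, 252.0], [637.0, 152.0], [657.0, 205.0], [393.0, 304.0]]
(np.float64(269.5), np.float64(243.0), 12) (np.float64(430.0), np.float64(222.1818181818182), 11)
knobs [0.31862041 0.19024908] [ 0.3710047  -0.31704459] 0.5099911611502662 yaw 0.10289756523344407
board [ 0.45920428 -0.0515854 ] [0.99471071 0.10271608] [-0.10271608  0.99471071]
fence L/R front top [97.4, 276.0] [94.0, -279.5] base corners [-140.8, 279.1] [-141.6, -278.8]
kerf [96.4, -67.6] arm blade front corners z148 [47.9, 82.5] [48.1, 67.4] arm rear right [122.5, 65.7] rear left [123.0, 80.8] carriage L [134.8, 126.2] [132.9, 83.9] knob [115.7, 108.3]
```

Board frame: origin (0.459, −0.052), yaw 0.103 rad. In board coordinates, the stop plane is at y ≈ 66 mm and the blank's centre is at (16, −91) mm with a yaw of +13°. I'm closing the fingers and moving over the fence, behind the raised arm.

Emit:
apply_moves:
  delta_pos:
    - [0,0,-6]
    - [-4.4,-2.5,0]
    - [-4.4,-2.5,0]
    - [-4.4,-2.5,0]
    - [-4.4,-2.5,0]
    - [-4.4,-2.5,0]
    - [-4.4,-2.5,0]
    - [-4.4,-2.5,0]
  twist: [0,0,0,0,0,0,0,0]
  gripper: 0

```text
t: 1.2
tool_pos: [0.4588, 0.2547, 0.3036]
orientation: [0.676, 3.068, 0.0]
force: [-0.7, 0.6, -0.5]
opening: 0.0174
gripper_force: 0.0
```

Emit:
apply_moves:
  delta_pos:
    - [-4.4,-2.5,0]
    - [-4.4,-2.5,0]
    - [0,0,0]
    - [0,0,0]
    - [0,0,0]
    - [0,0,0]
    - [0,0,0]
    - [0,0,0]
  twist: [0,0,0.1725,0.1725,0.1725,0.1725,0.1725,0.1725]

```text
t: 2.2
tool_pos: [0.5168, 0.1738, 0.3034]
orientation: [-2.112, -2.326, 0.001]
force: [0.3, 0.4, 0.0]
opening: 0.0007
gripper_force: 0.0
```

```bash
cat >> h.py <<'E'
from scipy.spatial.transform import Rotation as Ro
B=np.array([.4592,-.0516]);ex=np.array([.9947,.1027]);ey=np.array([-.1027,.9947])
def st():
    s=robot.read_state();R=Ro.from_rotvec(s["orientation"]).as_matrix();d=s["tool_pos"][:2]-B
    print("t",round(s["t"],2),"board tcp mm",(1e3*np.array([d@ex,d@ey])).round(1),"tip z",round(1e3*(s["tool_pos"][2]-.025),1),"F",s["force"].round(1),"open",round(s["opening"],4),"q",s["q"].round(2))
    bx=R[:2,0]@ex,R[:2,0]@ey;by=R[:2,1]@ex,R[:2,1]@ey
    print("tool x in board",np.round(bx,3),"tool y in board",np.round(by,3),"tilt",R[2,2].round(4));return s,R
def go(x,y,z):
    s,R=st();w=np.r_[B+x*1e-3*ex+y*1e-3*ey,z*1e-3+.025];print("move cm tool:",(100*R.T@(w-s["tool_pos"])).round(2))
E
python3 -c "
from h import *
go(160,75,170)"
```

```text
t 2.2 board tcp mm [ 80.4 218.3] tip z 278.4 F [0.3 0.4 0. ] open 0.0007 q [ 0.23 -0.04  1.55  0.    1.63  0.13]
tool x in board [0.007 1.   ] tool y in board [ 1.    -0.007] tilt -1.0
move cm tool: [-14.28   8.05  10.83]
```

Emit:
apply_moves:
  delta_pos:
    - [-3.6,2,0]
    - [-3.6,2,0]
    - [-3.6,2,0]
    - [-3.5,2,0]
    - [0,0,4]
    - [0,0,4]
    - [0,0,4]
    - [0,0,2.6]
  twist: [0,0,0,0,0,0,0,0]

```text
t: 3.2
tool_pos: [0.6098, 0.0397, 0.1548]
orientation: [-2.104, -2.33, 0.003]
force: [-0.1, 0.1, 0.2]
opening: 0.0002
gripper_force: 0.0
```

```bash
python3 - <<'E'
from h import *
st()
# corner path about pivot x=118,z=84; r=55; tcp 17.5 behind corner
p=None
for th in range(0,95,10):
    t=np.radians(th);fw=55*np.sin(t)-10*np.cos(t);up=55*np.cos(t)+10*np.sin(t)
    print(th,"tcp x",round(118-fw+17.5,1),"tip z",round(84+up,1))
E
```

```text
t 3.2 board tcp mm [159.2  75.3] tip z 129.8 F [-0.1  0.1  0.2] open 0.0002 q [-0.02  0.22  1.55 -0.    1.37 -0.12]
tool x in board [0.001 1.   ] tool y in board [ 1.    -0.001] tilt -1.0
0 tcp x 145.5 tip z 139.0
10 tcp x 135.8 tip z 139.9
20 tcp x 126.1 tip z 139.1
30 tcp x 116.7 tip z 136.6
40 tcp x 107.8 tip z 132.6
50 tcp x 99.8 tip z 127.0
60 tcp x 92.9 tip z 120.2
70 tcp x 87.2 tip z 112.2
80 tcp x 83.1 tip z 103.4
90 tcp x 80.5 tip z 94.0
```

Emit:
apply_moves:
  delta_pos:
    - [0,-0.7,-0.5]
    - [0,-0.7,-0.4]
    - [0,-0.5,0]
    - [0,-0.5,0]
    - [0,-0.5,0.05]
    - [0,-0.5,0.05]
    - [0,-0.45,0.1]
    - [0,-0.45,0.15]
  twist: [0,0,0,0,0,0,0,0]

```text
t: 4.2
tool_pos: [0.5689, 0.0353, 0.1645]
orientation: [2.104, 2.33, 0.003]
force: [0.5, -0.4, 4.1]
opening: 0.0005
gripper_force: 1.5
```

```bash
python3 -c "
from h import *
st()
c=cam('top');cv2.imwrite('pics/c2.png',cv2.resize(c['frame'][110:210,245:395],None,fx=4,fy=4)[:,:,::-1])"
```

```text
t 4.2 board tcp mm [118.1  75.2] tip z 139.5 F [ 0.5 -0.4  4.1] open 0.0005 q [-0.03  0.1   1.67  0.    1.37 -0.13]
tool x in board [0.001 1.   ] tool y in board [ 1.    -0.001] tilt -1.0
```

View pics/c2.png

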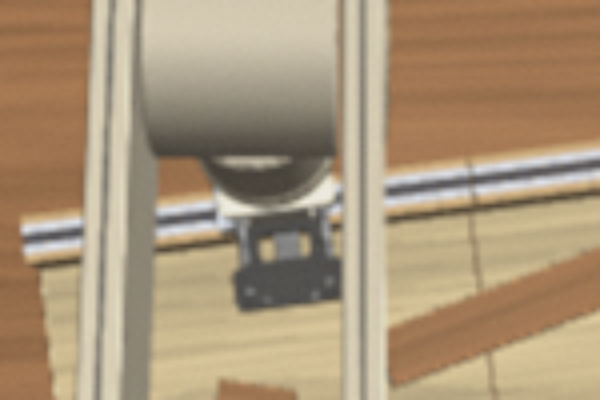

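The top view shows the gripper over the arm at about (290,270), with the arm between its jaws. The upward force of 4 N means the leg is swinging, so I'll continue the arc.

Emit:
apply_moves:
  delta_pos:
    - [0,-0.5,0.3]
    - [0,-0.5,0.3]
    - [0,-0.4,0.35]
    - [0,-0.4,0.4]
    - [0,-0.35,0.4]
    - [0,-0.35,0.4]
    - [0,-0.3,0.4]
    - [0,-0.3,0.4]
  twist: [0,0,0,0,0,0,0,0]

```text
t: 5.25
tool_pos: [0.5372, 0.0322, 0.1333]
orientation: [-2.105, -2.332, 0.0]
force: [0.5, 0.2, 1.4]
opening: 0.0006
gripper_force: 0.8
```

```bash
python3 -c "
from h import *
st()"
```

```text
t 5.25 board tcp mm [86.2 75.3] tip z 108.3 F [0.5 0.2 1.4] open 0.0006 q [-0.04  0.04  1.78 -0.    1.31 -0.14]
tool x in board [0.001 1.   ] tool y in board [ 1.    -0.001] tilt -1.0
```

Emit:
apply_moves:
  delta_pos:
    - [0,-0.15,0.3]
    - [0,-0.15,0.3]
    - [0,-0.1,0.3]
    - [0,-0.1,0.2]
    - [0,0,0.2]
    - [0,0,0.1]
    - [0,0,0]
    - [0,0,0]
  twist: [0,0,0,0,0,0,0,0]

```text
t: 6.25
tool_pos: [0.5326, 0.0317, 0.1196]
orientation: [2.105, 2.332, 0.0]
force: [0.2, 0.1, 0.0]
opening: 0.0004
gripper_force: 0.0
```

```bash
python3 -c "
from h import *
st()"
```

```text
t 6.25 board tcp mm [81.5 75.3] tip z 94.6 F [0.2 0.1 0. ] open 0.0004 q [-0.04  0.05  1.81  0.    1.29 -0.14]
tool x in board [0.001 1.   ] tool y in board [ 1.    -0.001] tilt -1.0
```

Emit:
apply_moves:
  delta_pos:
    - [0,-0.3,0]
    - [0,-0.2,0.1]
    - [0,0,0.1]
    - [0,0,0]
  twist: [0,0,0,0]

```text
t: 6.75
tool_pos: [0.5282, 0.0312, 0.1191]
orientation: [2.104, 2.331, 0.002]
force: [-3.3, -0.1, 9.9]
opening: 0.0006
gripper_force: 4.9
```

The arm reads rigidly down: tip at z = 94 mm with a 10 N reaction. I'm lifting and moving to the near side of the blank.

Emit:
apply_moves:
  delta_pos:
    - [0,0,-5]
    - [0,0,-1]
    - [-4.1,-3.6,0]
    - [-4.1,-3.6,0]
    - [-4.1,-3.6,0]
    - [-4.2,-3.5,0]
    - [0,0,0]
    - [0,0,0]
  twist: [0,0,0,0,0,0,0.1745,0.1745]

```text
t: 7.75
tool_pos: [0.4012, -0.1483, 0.1771]
orientation: [-2.486, -1.921, 0.0]
force: [-0.8, 0.3, 0.2]
opening: 0.0007
gripper_force: 0.0
```

Emit:
apply_moves:
  delta_pos:
    - [0,0,0]
    - [0,0,0]
    - [0,0,0]
    - [0,0,0]
    - [0,0,0]
    - [0,0,0]
    - [0,0,0]
    - [0,0,0]
  twist: [0.1745,0.1745,0.1745,0.1745,0.1745,0.1745,0.1745,0]
  gripper: 9.3

```text
t: 8.75
tool_pos: [0.4017, -0.1474, 0.177]
orientation: [-3.137, -0.162, 0.001]
force: [0.1, 0.8, -0.5]
opening: 0.0757
gripper_force: 0.0
```

```bash
python3 -c "
from h import *
go(-65,-88,29)
c=cam('scene');cv2.imwrite('pics/s2.png',cv2.resize(c['frame'][150:310,220:400],None,fx=3.5,fy=3.5)[:,:,::-1])"
```

```text
t 8.75 board tcp mm [-67.  -89.4] tip z 152.0 F [ 0.1  0.8 -0.5] open 0.0757 q [-0.47 -0.31  2.03 -0.    1.43  1.  ]
tool x in board [1. 0.] tool y in board [ 0. -1.] tilt -1.0
move cm tool: [ 0.21 -0.13 12.3 ]
```

View pics/s2.png

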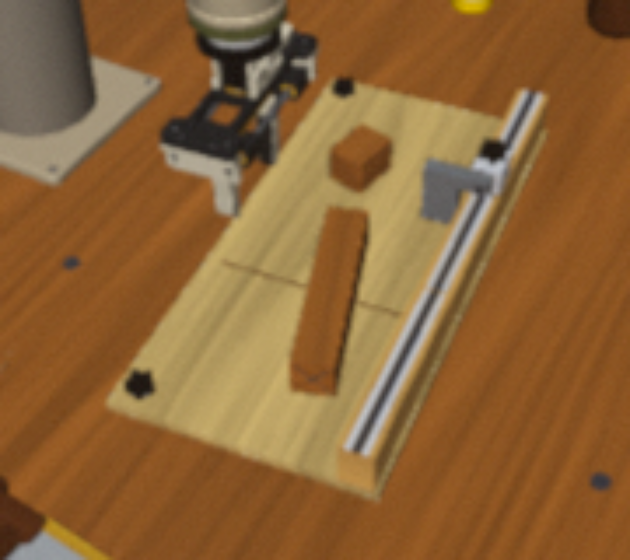

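The scene view shows the arm fully down as an L at about (440,190), with the blank, at (330,300), and the offcut untouched. Next I'll descend and push with both fingertips parallel to the fence.

Emit:
apply_moves:
  delta_pos:
    - [0,0,4.5]
    - [0,0,4.5]
    - [0,0,3]
    - [0,0,1.2]
    - [0,0,0]
  twist: [0,0,0,0,0]

```text
t: 9.43
tool_pos: [0.4017, -0.1473, 0.0453]
orientation: [-3.137, -0.163, 0.002]
force: [1.3, -0.4, 1.0]
opening: 0.0931
gripper_force: 0.0
```

Emit:
apply_moves:
  delta_pos:
    - [1,0,0]
    - [1,0,0]
    - [0.6,0,0]
    - [0.5,0,0]
    - [0.5,0,0]
    - [0.5,0,0]
    - [0.5,0,0]
    - [0.5,0,0]
  twist: [0,0,0,0,0,0,0,0]

```text
t: 10.42
tool_pos: [0.4529, -0.1422, 0.0455]
orientation: [-3.137, -0.161, 0.001]
force: [-2.2, 1.0, 0.7]
opening: 0.093
gripper_force: 0.5
```

```bash
python3 -c "
from h import *
st()"
```

```text
t 10.43 board tcp mm [-15.6 -89.5] tip z 20.5 F [-2.2  1.   0.7] open 0.093 q [-0.41 -0.01  2.02 -0.    1.14  1.06]
tool x in board [ 1.    -0.001] tool y in board [-0.001 -1.   ] tilt -1.0
```

Emit:
apply_moves:
  delta_pos:
    - [0.5,0,0]
    - [0.5,0,0]
    - [0.5,0,0]
    - [0.5,0,0]
    - [0.5,0,0]
    - [0.5,0,0]
    - [0.5,0,0]
    - [0.5,0,0]
  twist: [0,0,0,0,0,0,0,0]

```text
t: 11.42
tool_pos: [0.4929, -0.1382, 0.0457]
orientation: [3.137, 0.161, -0.0]
force: [-2.7, 0.1, -0.2]
opening: 0.093
gripper_force: 0.9
```

Emit:
apply_moves:
  delta_pos:
    - [0.3,0,0]
    - [0.3,0,0]
    - [0.3,0,0]
    - [0.3,0,0]
    - [0.2,0,0]
  twist: [0,0,0,0,0]

```text
t: 12.05
tool_pos: [0.5067, -0.1368, 0.0457]
orientation: [3.137, 0.161, -0.0]
force: [-2.6, 0.1, 2.5]
opening: 0.0929
gripper_force: 1.4
```

```bash
python3 -c "
from h import *
st()"
```

```text
t 12.05 board tcp mm [ 38.5 -89.6] tip z 20.7 F [-2.6  0.1  2.5] open 0.0929 q [-0.36  0.12  1.88 -0.    1.14  1.11]
tool x in board [ 1.    -0.001] tool y in board [-0.001 -1.   ] tilt -1.0
```

Emit:
apply_moves:
  delta_pos:
    - [0.2,0,0]
    - [0.2,0,0]
    - [0.1,0,0]
    - [0.1,0,0]
    - [0.1,0,0]
    - [0,0,0]
  twist: [0,0,0,0,0,0]

```text
t: 12.8
tool_pos: [0.5137, -0.1361, 0.0457]
orientation: [3.137, 0.161, 0.001]
force: [-1.8, -0.4, 1.3]
opening: 0.0929
gripper_force: 0.7
```

Emit:
apply_moves:
  delta_pos:
    - [0.1,0,0]
    - [0.1,0,0]
    - [0.1,0,0]
    - [0,0,0]
  twist: [0,0,0,0]

```text
t: 13.3
tool_pos: [0.5167, -0.1358, 0.0456]
orientation: [-3.137, -0.161, -0.001]
force: [-1.0, -0.6, 1.2]
opening: 0.0925
gripper_force: 0.5
```

Emit:
apply_moves:
  delta_pos:
    - [0.1,0,0]
    - [0.1,0,0]
    - [0,0,0]
  twist: [0,0,0]

```text
t: 13.68
tool_pos: [0.5172, -0.1356, 0.0455]
orientation: [-3.137, -0.16, 0.004]
force: [-10.0, 0.8, 8.1]
opening: 0.0931
gripper_force: 4.9
```

```bash
python3 -c "
from h import *
st()
c=cam('wrist');save(c,'w3.png')
c=cam('top');cv2.imwrite('pics/t3.png',cv2.resize(c['frame'][130:260,245:445],None,fx=3,fy=3)[:,:,::-1])"
```

```text
t 13.68 board tcp mm [ 49.1 -89.5] tip z 20.5 F [-10.    0.8   8.1] open 0.0931 q [-0.35  0.15  1.85 -0.    1.15  1.12]
tool x in board [ 1.    -0.001] tool y in board [-0.001 -1.   ] tilt -1.0
```

View pics/w3.png

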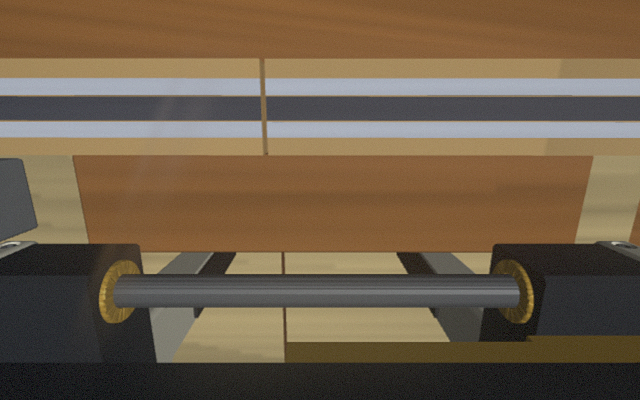

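The wrist view shows the blank flush along the fence: its top fence edge is at row 155, from column 75 to 592. The stop blade is at the left (column ≤37), leaving a gap between them. I'll compute the end positions.

```bash
python3 - <<'E'
from h import *
c=cam('wrist')
def P(u,v,z):
    d=onz(c,u,v,z)[:2]-B;return (1e3*np.array([d@ex,d@ey])).round(1)
print("L far",P(75,155,.057),"R far",P(592,155,.057),"L near",P(88,251,.057),"R near",P(577,251,.057))
E
```

```text
L far [101.6  12.5] R far [ 101.7 -206.9] L near [57.7 15. ] R near [  57.7 -209.7]
```

Emit:
apply_moves:
  delta_pos:
    - [-0.3,0,0]
    - [-1,0,0]
    - [-3,0,0]
    - [0,0,-5]
    - [0,0,-5]
    - [0,6,0]
    - [0,6,0]
    - [0,2,0]
  twist: [0,0,0,0,0,0,0,0]

```text
t: 14.82
tool_pos: [0.4896, -0.2822, 0.1459]
orientation: [3.137, 0.157, 0.001]
force: [-0.4, 0.4, 0.3]
opening: 0.0933
gripper_force: 0.0
```

Emit:
apply_moves:
  delta_pos:
    - [0,0,0]
    - [0,0,0]
    - [0,0,0]
    - [0,0,0]
    - [0,0,0]
    - [0,0,0]
    - [0,0,0]
    - [0,0,0]
  twist: [-0.1745,-0.1745,-0.1745,-0.1745,-0.1745,-0.1745,-0.1745,-0.1745]
  gripper: 0

```text
t: 15.82
tool_pos: [0.4896, -0.2784, 0.1453]
orientation: [-2.293, -2.146, -0.0]
force: [-0.2, 0.3, -0.4]
opening: 0.0176
gripper_force: 0.0
```

Emit:
apply_moves:
  delta_pos:
    - [0,0,0]
    - [0,0,0]
  twist: [-0.1745,0]

```text
t: 16.08
tool_pos: [0.4897, -0.2785, 0.1453]
orientation: [-2.106, -2.331, -0.0]
force: [-0.1, -1.0, -0.1]
opening: 0.0011
gripper_force: 0.0
```

```bash
python3 - <<'E'
from h import *
go(77,-235,20)
E
```

```text
t 16.07 board tcp mm [   7.  -228.8] tip z 120.3 F [-0.1 -1.  -0.1] open 0.0011 q [-0.61  0.1   1.7   0.    1.34 -0.71]
tool x in board [0.002 1.   ] tool y in board [ 1.    -0.002] tilt -1.0
move cm tool: [-0.61  7.   10.03]
```

View pics/t3.png

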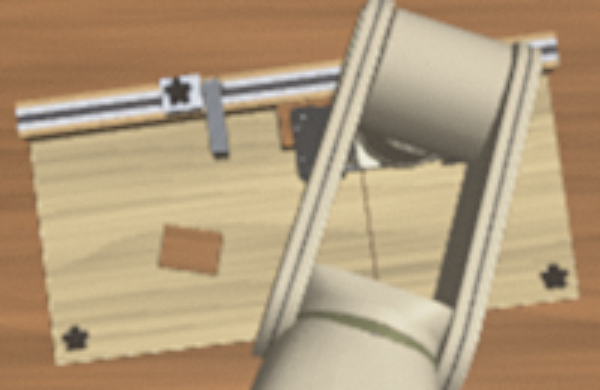

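The top view shows the arm down at about (217,120), the blank along the fence and the offcut unmoved. The blank's left end is at y ≈ 13 mm, so it needs roughly 52 mm of travel. I'm placing the closed fingertips at its right end.

Emit:
apply_moves:
  delta_pos:
    - [-0.6,3.4,0]
    - [0,3.3,0]
    - [0,0,4]
    - [0,0,3.6]
    - [0,0,2]
    - [0,0,0]
    - [1,0,0]
    - [0.6,0,0]
  twist: [0,0,0,0,0,0,0,0]

```text
t: 17.08
tool_pos: [0.5567, -0.2623, 0.0516]
orientation: [2.104, 2.329, 0.001]
force: [0.1, -0.5, 0.2]
opening: 0.0004
gripper_force: 0.0
```

Emit:
apply_moves:
  delta_pos:
    - [0.4,0,0]
    - [0.4,0,0]
    - [0.4,0,0]
    - [0.4,0,0]
    - [0.4,0,0]
    - [0.4,0,0]
    - [0.4,0,0]
    - [0.4,0,0]
  twist: [0,0,0,0,0,0,0,0]

```text
t: 18.08
tool_pos: [0.5522, -0.2304, 0.0496]
orientation: [-2.105, -2.332, 0.0]
force: [0.5, -3.7, 2.8]
opening: 0.0007
gripper_force: 1.4
```

```bash
python3 - <<'E'
from h import *
st()
E
```

```text
t 18.07 board tcp mm [  74.2 -187.4] tip z 24.6 F [ 0.5 -3.7  2.8] open 0.0007 q [-0.48  0.3   1.67 -0.    1.18 -0.58]
tool x in board [0.001 1.   ] tool y in board [ 1.    -0.001] tilt -1.0
```

Emit:
apply_moves:
  delta_pos:
    - [0.4,0,0]
    - [0.4,0,0]
    - [0.4,0,0]
    - [0.3,0,0]
    - [0.2,0,0]
    - [0.1,0,0]
    - [0.1,0,0]
    - [0.1,0,0]
  twist: [0,0,0,0,0,0,0,0]

```text
t: 19.08
tool_pos: [0.5502, -0.2107, 0.0496]
orientation: [-2.105, -2.332, 0.0]
force: [0.6, -3.5, 2.5]
opening: 0.0007
gripper_force: 1.5
```

Emit:
apply_moves:
  delta_pos:
    - [0.1,0,0]
    - [0.1,0,0]
    - [0.1,0,0]
    - [0,0,0]
  twist: [0,0,0,0]

```text
t: 19.58
tool_pos: [0.55, -0.2075, 0.0496]
orientation: [-2.105, -2.332, -0.0]
force: [-0.3, -0.7, 0.7]
opening: 0.0004
gripper_force: 0.6
```

Emit:
apply_moves:
  delta_pos:
    - [0.1,0,0]
    - [0.1,0,0]
    - [0.1,0,0]
    - [0,0,0]
  twist: [0,0,0,0]

```text
t: 20.08
tool_pos: [0.5496, -0.2045, 0.0496]
orientation: [-2.105, -2.332, -0.0]
force: [-0.2, -1.5, 0.4]
opening: 0.0006
gripper_force: 0.4
```

Emit:
apply_moves:
  delta_pos:
    - [0.1,0,0]
    - [0.1,0,0]
    - [0,0,0]
  twist: [0,0,0]

```text
t: 20.45
tool_pos: [0.5496, -0.2042, 0.0499]
orientation: [2.104, 2.33, -0.002]
force: [0.9, -7.6, -2.2]
opening: 0.0003
gripper_force: 4.0
```

The blank is butted: the force rose to 7.6 N at the expected y. I'm backing off, then lightly re-seating it against the fence with both fingertips.

Emit:
apply_moves:
  delta_pos:
    - [-0.3,0,0]
    - [-2.7,0,0]
    - [0,0,-5]
    - [0,0,-5]
    - [0,-5,0]
    - [0,-5,0]
    - [5,0,0]
    - [5,0,0]
  twist: [0,0,0,0,0,0,0,0]

```text
t: 21.45
tool_pos: [0.442, -0.1426, 0.1496]
orientation: [-2.108, -2.328, -0.001]
force: [0.9, 0.2, 0.7]
opening: 0.0004
gripper_force: 0.0
```

Emit:
apply_moves:
  delta_pos:
    - [4,0,0]
    - [0,0,0]
    - [0,0,0]
    - [0,0,0]
    - [0,0,0]
    - [0,0,0]
    - [0,0,0]
    - [0,0,0]
  twist: [0,0.1745,0.1745,0.1745,0.1745,0.1745,0.1745,0.1745]
  gripper: 9.3

```text
t: 22.45
tool_pos: [0.4386, -0.1031, 0.1495]
orientation: [-3.063, -0.694, 0.0]
force: [-0.2, -0.1, 0.1]
opening: 0.0761
gripper_force: 0.0
```

Emit:
apply_moves:
  delta_pos:
    - [0,0,0]
    - [0,0,0]
    - [0,0,0]
  twist: [0.1745,0.1745,0]

```text
t: 22.82
tool_pos: [0.4386, -0.1032, 0.1495]
orientation: [-3.137, -0.163, 0.001]
force: [0.1, -0.3, -0.2]
opening: 0.093
gripper_force: 0.0
```

```bash
python3 - <<'E'
from h import *
go(35,-52,20)
c=cam('wrist');save(c,'w4.png')
E
```

```text
t 22.82 board tcp mm [-25.7 -49.2] tip z 124.5 F [ 0.1 -0.3 -0.2] open 0.093 q [-0.35 -0.22  2.    0.    1.36  1.12]
tool x in board [1.    0.001] tool y in board [ 0.001 -1.   ] tilt -1.0
move cm tool: [ 6.08  0.29 10.45]
```

View pics/w4.png

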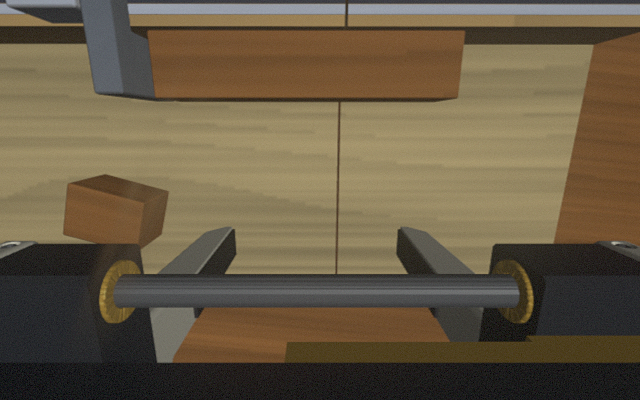

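The wrist view shows the blank's left end against the blade at (152,65) and its long side along the fence, from (150,30) to (463,32). I'll finish with a gentle two-finger press.

Emit:
apply_moves:
  delta_pos:
    - [0,0,4]
    - [0,0,4]
    - [0,0,2.4]
    - [2,0,0]
    - [2,0,0]
    - [1.5,0,0]
    - [0.8,0,0]
    - [0.5,0,0]
  twist: [0,0,0,0,0,0,0,0]

```text
t: 23.88
tool_pos: [0.5065, -0.0965, 0.0455]
orientation: [-3.137, -0.163, 0.001]
force: [0.1, -0.2, -0.0]
opening: 0.0928
gripper_force: 0.0
```

Emit:
apply_moves:
  delta_pos:
    - [0.2,0,0]
    - [0.2,0,0]
    - [0.1,0,0]
    - [0.1,0,0]
    - [0,0,0]
  twist: [0,0,0,0,0]

```text
t: 24.5
tool_pos: [0.5124, -0.096, 0.0457]
orientation: [3.137, 0.161, -0.0]
force: [-0.5, 1.6, -0.1]
opening: 0.0931
gripper_force: 0.0
```

```bash
python3 -c "
from h import *
st()"
```

```text
t 24.5 board tcp mm [ 48.3 -49.6] tip z 20.7 F [-0.5  1.6 -0.1] open 0.0931 q [-0.28  0.11  1.89 -0.    1.14  1.18]
tool x in board [ 1.    -0.001] tool y in board [-0.001 -1.   ] tilt -1.0
```

Emit:
apply_moves:
  delta_pos:
    - [0.1,0,0]
    - [0.1,0,0]
    - [0,0,0]
  twist: [0,0,0]

```text
t: 24.88
tool_pos: [0.5132, -0.0959, 0.0455]
orientation: [-3.137, -0.16, 0.005]
force: [-8.3, 0.4, 7.0]
opening: 0.0927
gripper_force: 4.2
```

Contact came at the same depth as before (8 N), so the blank is flush. I'm retreating and checking.

Emit:
apply_moves:
  delta_pos:
    - [-0.2,0,0]
    - [-1,0,0]
    - [-4,0,0]
    - [0,0,-5]
    - [0,0,-5]
    - [0,0,-3]
    - [-4,0,0]
    - [0,0,0]
  twist: [0,0,0,0,0,0,0,0]

```text
t: 25.88
tool_pos: [0.4211, -0.1052, 0.1754]
orientation: [3.137, 0.16, -0.0]
force: [-0.5, -0.6, -0.1]
opening: 0.0928
gripper_force: 0.0
```

```bash
python3 -c "
from h import *
st()
c=cam('scene');cv2.imwrite('pics/s5.png',cv2.resize(c['frame'][165:305,250:400],None,fx=4,fy=4,interpolation=cv2.INTER_CUBIC)[:,:,::-1])
c=cam('wrist');cv2.imwrite('pics/w5.png',cv2.resize(c['frame'][0:150,0:400],None,fx=2,fy=2)[:,:,::-1])"
```

```text
t 25.88 board tcp mm [-43.4 -49.4] tip z 150.4 F [-0.5 -0.6 -0.1] open 0.0928 q [-0.36 -0.29  2.01 -0.    1.42  1.11]
tool x in board [ 1.    -0.001] tool y in board [-0.001 -1.   ] tilt -1.0
```

View pics/s5.png

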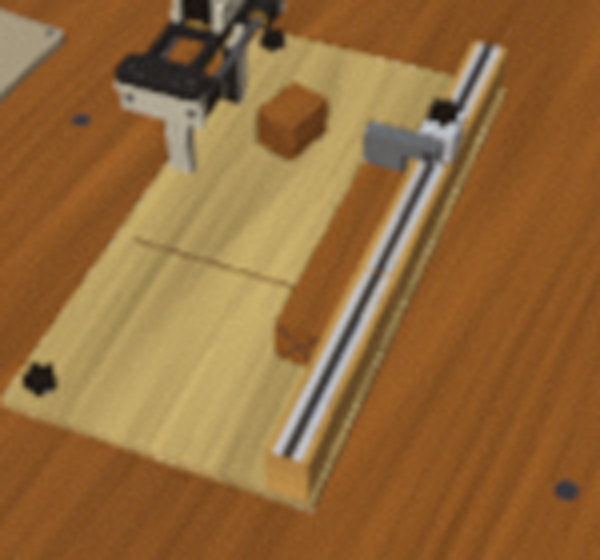

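View pics/w5.png

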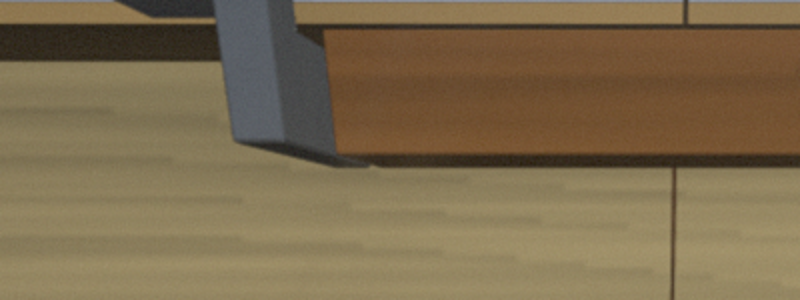

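The scene view shows the arm down at (400,145), with the blank along the fence from (380,175) to (295,340). The wrist view shows no gap at the blade (330,95) or along the fence (row 28). Nothing is touching the robot, so I'm handing in.

```bash
python3 -c "
from plant import robot
print(robot.close_job())"
```

```text
the job is handed in; nothing more can be done
None
```

The job is handed in at about 26 s: the flip stop is fully down, the blank lies flat against the fence with its end against the stop, and the stop and offcut look unmoved in the pictures (no close check of the saw, mallet or glue, which the robot did not go near).

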